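# Square up the blanks and index the stop of the stack-drilling fixture

## Task

Get the blanks ready for stack drilling: lay the two loose steel blanks squarely on the one already lying in the fixture, so that all three make one pile with flush edges, against the two side pins and close to the fixed end stop, and let them go. Then pull the knob of the lock plunger up, slide the carriage one hole towards the pile so that its stop plate closes up on it, and let the pin drop fully home in that hole. The plunger's spring is tired and the drilling comes next, so finish there, still gripping the knob, with the pin held fully home and neither the pile nor the other things on the bench disturbed.

Things in the scene. Friction and masses are not known exactly. Their poses are not given: they have to be found in the camera images.
- fixture: stack-drilling fixture on a plywood board 304 x 108 x 18 mm, fixed: dark base plate from x = -65 to 215 mm, 84 mm wide, top at z = 10 mm, on it a seat with its top at z = 20 mm. Origin on the board's top, 18 mm above the bench, under the middle of a pile fully home: blanks at x = y = 0, turned like the fixture, undersides at z = 20, 28, 36 mm. x points from the pile along the index bar, z up
- end_stop (a point): middle of the end stop's face that looks at the pile: fixture x = -45 mm, y = 0, z = 35 mm; a steel block 44 mm wide, its top at z = 50 mm
- side_pins (a point): point midway between the two upright side pins, on the line where they touch the blanks' long edge: fixture x = 0, y = -22.5 mm, z = 35 mm. The pins are 8 mm thick, at x = -34 and +34 mm, their tops at z = 50 mm; between them 60 mm is free for a finger. Nothing stands on the other (+y) side of the pile
- next_hole (a point): middle of the index hole that the pin must go to, at the bar's top: fixture x = 80 mm, y = 0, z = 20 mm. The index bar is a flat steel bar 30 mm wide along x, from x = 51 to 205 mm, with 10 mm holes every 25 mm, at x = 80, 105, 130, 155 and 180 mm; the pin starts in the one at 105 mm, under the carriage
- carriage (a joint): travel of the grey carriage along the index bar, m: 0 at the start, grows towards the pile (fixture -x); 0.025 is the next hole, limits -0.075 and 0.0265. It slides with about 1.5 N of friction; with the pin in a hole it is locked, with 1 mm of play either way. The carriage is a block 56 mm long, 46 mm wide, its top at fixture z = 40 mm; it is moved by its plunger knob
- stop_face (a point): middle of the face of the carriage's stop plate that looks at the pile, at fixture z = 36 mm; the plate is 46 mm wide, from z = 22 to 50 mm. At carriage = 0.025 it leaves 2 mm to a blank that touches the end stop; blanks standing off the end stop are pushed towards it as the plate closes
- plunger (a joint): lift of the lock plunger, m: 0 with the pin fully home, limit 0.012; the round-nosed 8 mm pin reaches 8 mm into the bar, so it is clear of the hole from 0.008 up. The spring pulls it down with about 4 N at home and 7 N at full lift; let down between two holes, the pin rests on the bar at about 0.008
- knob: black knob of the lock plunger on top of the carriage: upright cylinder, 27 mm in diameter, 18 mm high; origin in the middle of its underside (fixture z = 60 mm when home), z up. It rides on the carriage, 33 mm behind the stop face, and lifts with the plunger. Below it is an 18 mm thick barrel, free all round for fingers
- blank_1: steel blank 90 x 45 x 8 mm, 0.25 kg, four 4 mm pilot holes, the same both ways round; origin in the middle of its underside, x along its 90 mm length, z up. It already lies flat in the fixture, its underside 38 mm above the bench, close to the side pins and up to 8 mm off the end stop
- blank_2: the same kind of blank, lying flat on the bench beside the fixture, under blank_3; same origin and axes
- blank_3: the same kind of blank, lying flat and a little askew on top of blank_2, its underside 8 mm above the bench; same origin and axes
- bit_case: flat drill-bit case 72 x 110 x 22 mm on the bench, not to be disturbed; origin in the middle of its underside
- centre_punch: steel centre punch 108 mm long, 10 mm thick, lying on the bench, not to be disturbed; origin at its middle, underside
- side_cutters: side cutters, 138 mm long, 52 mm wide, 16 mm high, lying on the bench, not to be disturbed; origin at the middle, underside
- panel_holder: heavy work positioner, an obstacle that is no part of the job: base 110 x 170 x 22 mm with a post to z = 235 mm, standing 90 mm nearer the robot and 100 mm to the right (-y) of the origin; from the post's top an arm rises to a held panel round x 0.47 to 0.66 m, y 0 to 0.22 m, z 0.19 to 0.42 m. Fixture and blanks lie to its right

How it is judged:
By the outcome, as a careful person would: the job done as asked, in the order asked, and still so for the second after the job is handed in, while the arm keeps its last pose, push and grip.
It also fails if it takes over 72 s, if anything falls off the work surface, if the arm or the gripper's body presses on something with over 40 N, if the wrist force passes 120 N, or if a joint passes its speed limit or range.

## Robot

A 6-joint arm with a two-finger parallel gripper is mounted at the origin on the work surface; the furniture and walls round the work are solid. World frame = base frame: x ahead of the robot, y to its left, z up, the work surface at z = 0. Lengths are in m, angles in rad, forces in N, time in s.
With the tool pointing down it reaches from about 0.35 to 0.975 m from the base axis. Payload 4.9 kg.
Tool frame: the origin (TCP) lies midway between the tips of the shut fingers; the grasp point (between the pads) lies 19 mm behind it; z points along the fingers, y is the line along which they close (so a half turn about z gives the same grasp; the last joint's range is limited). The gripper opens to 85 mm and grips with 20 to 120 N. Pads are 22 mm wide; open, the fingers measure 114 mm over their backs; the gripper's body (76 mm by 85 mm) begins 54 mm behind the grasp point. The pads swing forward as they close: fully open they stand 13 mm farther back than shut.
Start: joints at [0.982, 0.053, 1.613, -0, 1.476, -0.119], TCP at [0.283, 0.557, 0.191] pointing down, gripper open.
Joint ranges: [-3.01, 3.01], [-1.01, 2.22], [0.06, 2.58], [-1.02, 4.17], [0.09, 2.62], [-3.14, 3.14]. Speed limits (rad/s): [2.57, 2.57, 3.14, 3.14, 3.14, 3.14].

## Interface

Orientations are given as a rotation vector (axis times angle).
In Python, from station import telemetry, optics, ctrl gives the robot as it stands.
- The arm moves only by the shell command python3 -m pendant 'ROWS' [FORCE]. ROWS is JSON, one flat list of numbers, 7 for each row, row after row: the turn, a rotation vector about the tool's x, y, z as a fraction of full scale, then the shift along the tool's x, y, z as a fraction of full scale, then the opening, from 0 (shut) to 1 (fully open). In form: [ax, ay, az, tx, ty, tz, fingers, ax, ay, az, tx, ty, tz, fingers, ...]. A call has 1 to 12 rows; each row is the pose to reach, as a shift and turn from the pose commanded when the call began, along the tool's axes at that moment; what a row does not reach only later rows make up. Full scale, the value 1, is 300 mm for a shift and 30 degrees for a turn. A row lasts 1/8 s, in which the tool goes at most 62.5 mm and 10.7 degrees, less where a joint would pass 70% of its speed; a pose out of reach is approached as far as the arm can. A call with a number of a shift or a turn outside -1 to 1 is refused whole. A call with a gripper value outside its range is refused whole. The fingers move at their own pace and stop on an object; FORCE is the grip in N (left out, the last holds). Time passes only in rows, so rows that repeat a pose let the fingers close. It gives the time, the measured TCP pose, the force, the opening and the grip force at its end, in the units of the state.
- telemetry.get_obs(): the state, without advancing time (a new reading comes with each control period).
- optics.get_image(name): name is "scene" or "top" or "wrist"; returns a dict with "image" (400x640x3 uint8, red, green, blue), "depth" (400x640 float32, m along the optical axis (not along the pixel's ray), 0 where there is no reading), "fx", "fy", "cx", "cy" (pixels), "rvec" (rotation vector, rad) and "tvec" (3), from world to camera coordinates, as OpenCV has them. Camera axes: x right, y down, z forward; pixel columns grow to the right and rows downward; lengths in m; the calibration is good to about 2 mm. A picture is of the moment at which its call begins.
- ctrl.finish_job(): hands the job in; it is judged then, once.
The state is a dict: "t": time; "q": joint angles; "dq": joint speeds; "effort": joint torques, N m; "tool_pos": TCP position; "tool_rot": TCP orientation; "contact_force": force on the tool from outside, world axes, zero at the start; "wrist_torque": the same for the moment, N m; "opening": finger opening in m; "grip_force": force on a finger pad.
Only numpy, scipy, OpenCV 4.12 (cv2) and the standard library are available. Lean on these libraries where they do the work, as an engineer would, in place of code of your own. Each camera call takes 0.05 s, during which the arm holds its last target. There are 200 camera calls.

## Working session

There is one attempt and no reset: what is moved stays moved. The work goes in short steps, Python scripts to look and compute and a shell command to move; the robot and the scene stay as the last step left them, time stands still between calls to the robot, and variables do not carry over. Pictures are saved under pics/ and viewed, at most 10 in all, crops included, and the job is handed in when it is done.

```bash
ls; mkdir -p pics
python3 - <<'E'
from station import telemetry, optics
import cv2,numpy as np
o=telemetry.get_obs()
for k,v in o.items(): print(k,np.round(v,3))
for n in ["top","scene"]:
    d=optics.get_image(n); cv2.imwrite(f"pics/{n}0.png",d["image"][...,::-1]); np.savez(f"{n}0.npz",**d)
    print(n,d["fx"],d["cx"],d["cy"],d["rvec"],d["tvec"])
E
```

```text
pics
t 0.0
q [ 0.982  0.053  1.614 -0.     1.476 -0.119]
dq [ 0.001  0.    -0.001 -0.    -0.001 -0.   ]
effort [-0.0000e+00 -3.9368e+01 -3.7018e+01 -0.0000e+00  7.0000e-03  0.0000e+00]
tool_pos [0.283 0.557 0.19 ]
tool_rot [-7.310e-01 -3.055e+00  3.000e-03]
contact_force [ 0.848 -0.589  0.051]
wrist_torque [-0.029 -0.043 -0.009]
grip_force 0.0
opening 0.086
top 520.2152566743374 316.0822095841992 207.6771252626031 [ 2.20935861 -2.15297003  0.05577916] [-0.23232332  0.45112667  1.14884936]
scene 371.06906495864115 318.3384664314473 193.25583693036282 [ 1.91558858 -1.22971461  0.595029  ] [-0.41723524  0.27249576  0.63466006]
```

View pics/top0.png

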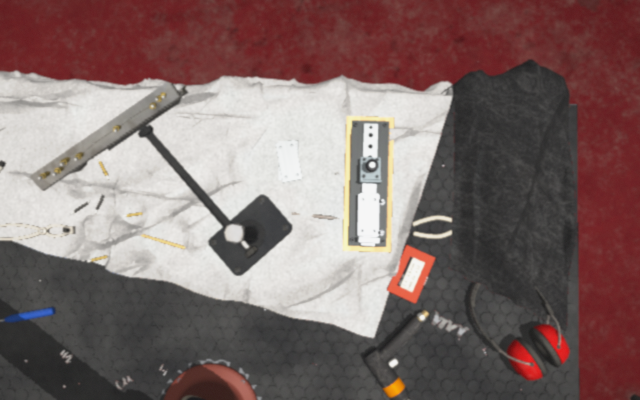

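View pics/scene0.png

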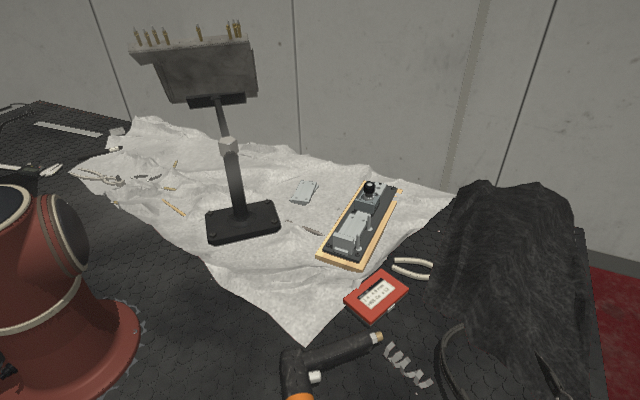

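Top view: the fixture lies at cols 345-395, rows 116-250. Its pile end is at the bottom (~(368,215)), the knob at (371,165), and the pins on the right. The loose blanks are at (289,160), the punch at (325,217), the cutters at (433,227), and the bit case at (412,273).

```bash
cat > h.py <<'E'
import numpy as np,cv2
from scipy.spatial.transform import Rotation as R
def cam(d):
    Rm=R.from_rotvec(d["rvec"]).as_matrix(); return Rm,np.array(d["tvec"])
def world(d):
    Rm,t=cam(d); v,u=np.mgrid[:400,:640]; z=d["depth"]
    P=np.stack([(u-d["cx"])/d["fx"]*z,(v-d["cy"])/d["fy"]*z,z],-1)
    return (P-t)@Rm   # R^T(p-t)
def ray(d,uv,h):
    Rm,t=cam(d); uv=np.atleast_2d(uv).astype(float)
    r=np.c_[(uv[:,0]-d["cx"])/d["fx"],(uv[:,1]-d["cy"])/d["fy"],np.ones(len(uv))]@Rm
    c=-Rm.T@t; s=(h-c[2])/r[:,2]; return c+r*s[:,None]
def rect(P):
    (c,s,a)=cv2.minAreaRect((P[:,:2]*1000).astype(np.float32)); 
    if s[0]<s[1]: s=s[::-1]; a+=90
    a=(a+90)%180-90
    return np.round(c,1),np.round(s,1),round(a,2)
def biggest(m):
    c=max(cv2.findContours(m.astype(np.uint8),0,2)[0],key=cv2.contourArea); return c[:,0,:]
E
python3 - <<'E'
from h import *
d=dict(np.load("top0.npz")); W=world(d); im=d["image"].astype(int); 
print("bench z near",np.median(W[180:200,270:300,2]))
roi=np.zeros((400,640),bool); roi[100:260,335:405]=1
hsv=cv2.cvtColor(d["image"],cv2.COLOR_RGB2HSV)
y=roi&(hsv[...,1]>80)&(hsv[...,0]>12)&(hsv[...,0]<35)
c=biggest(y); print("board",rect(ray(d,c,.018)))
roi[:]=0; roi[125:195,265:315]=1
Z=W[...,2]
for lo,hi in [(.004,.012),(.012,.022)]:
    m=roi&(Z>lo)&(Z<hi); print(m.sum(), rect(ray(d,biggest(m),.016)))
np.set_printoptions(linewidth=250)
print((Z[134:190:2,268:312:2]*1000).round(0).astype(int))
big=cv2.resize(d["image"][105:255,265:405],None,fx=4,fy=4,interpolation=cv2.INTER_CUBIC); cv2.imwrite("pics/crop0.png",big[...,::-1])
E
```

```text
bench z near 0.005457618472558189
board (array([ 500.7, -381.6]), array([214.7,   7.7]), -0.36)
995 (array([ 595.1, -190.9]), array([95.3, 42.8]), 1.52)
776 (array([ 560.9, -156.2]), array([90.7, 45.8]), 12.33)
[[   2    2    0    6    3    6    1    6    3    0    2    3   -1   -1    5    2    7    1    3    2    2    2]
 [   1    8    1   -1    2   -1    1    5    4    2    0    3    7    1    2    1    7    6    6    4    7    6]
 [  -1    3    1   -2   -1    0    3   -1    1    2    0    4    3    1    5    2    4    2    3    1    5    3]
 [   1   -2   -3    3    0    2    3    1   -3    7    9   11   17   19   10    9    7    3    3    3    1    5]
 [   2    3    6    0   -3    5   15   19   17   16   19   18   16   18    6    7    1    6    4    1    3    8]
 [   5    3   -1    4   15   18   19   16   12   19   17   16   10   16    8    8    1    7    2    1    2    3]
 [   2    0    1   -2   17   20   15   15   20   18   14   16   22   20   20    8    4    6    5    2    7    2]
 [   1   -1    5    4    5   16   17   15   19   16   18   15   22   18   20   14    3    8    0  
[... 1575 characters left out ...]
    3    3    6    2]
 [   2   -1    4    1    4   -1    4   17   18   14   16   18   16   14   20   15   18   13    2    4   -1    3]
 [   4    6    2    4    4    3    0    4   21   12   17   15   15   14    0    0    0   -2    3    0    3    2]
 [   2    1    6    3   -1    3    8    3   14    7    3    5    3    4    3    0    0   -1    0    2   -2    0]
 [   3    7    3    0 1173    1    5    5    4    5    5    1    6    4    3    1    3    5    4    4    7    1]
 [   0    5    3    7   11    6    5    1    5    9    5    7    7    6    5    1    3    3    2   -1    2    0]
 [   3    3    6    5    5    8    4    9    1    8    4    3    6    0    3    6    1   -3   -1    5    3    0]]
```

View pics/crop0.png

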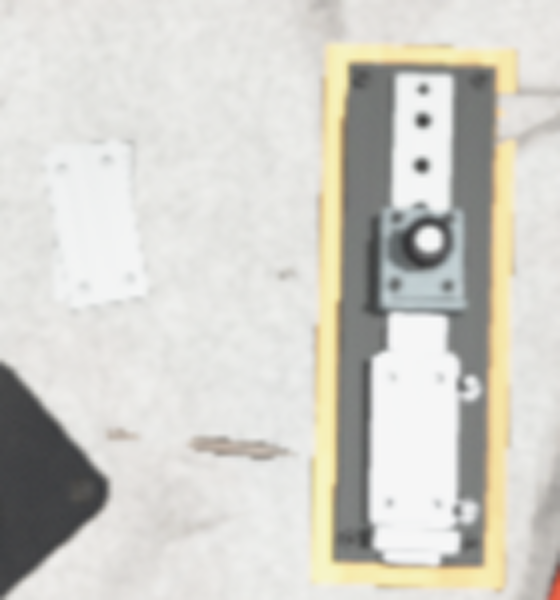

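The crop shows the fixture turned by about 2°, with blank_3 askew on the bench at crop (98,222). Next I'll get the board pose and the tool axes, then plan the swing.

```bash
cat >> h.py <<'E'
def rows(o,targets,p0=None,r0=None):
    """targets: (world xyz, world dir angle deg of tool y (tool down), opening) -> row numbers"""
    p0=np.array(o["tool_pos"]) if p0 is None else np.array(p0); R0=R.from_rotvec(o["tool_rot"] if r0 is None else r0)
    for p,a,g in targets:
        s=R0.inv().apply(np.array(p)-p0)/.3
        best=None
        for k in (0,180):
            b=np.radians(a+k); y=np.array([np.cos(b),np.sin(b),0]); z=np.array([0,0,-1.]); Rt=R.from_matrix(np.c_[np.cross(y,z),y,z])
            v=(R0.inv()*Rt).as_rotvec()
            if best is None or np.linalg.norm(v)<np.linalg.norm(best): best=v
        print(np.round(np.r_[np.degrees(best)/30,s],3).tolist(),g)
E
python3 - <<'E'
from h import *
from station import telemetry
o=telemetry.get_obs(); M=R.from_rotvec(o["tool_rot"]).as_matrix(); print(M.round(3))
d=dict(np.load("top0.npz")); W=world(d)
hsv=cv2.cvtColor(d["image"],cv2.COLOR_RGB2HSV); y=np.zeros((400,640),bool)
y[105:258,335:402]=((hsv[...,1]>60)&(hsv[...,0]>10)&(hsv[...,0]<40))[105:258,335:402]
p=np.argwhere(y)[:,::-1]; print("board",rect(ray(d,p,.018)))
for uv in [(371,165),(235,233),(250,235)]: print(uv,W[uv[1]-1:uv[1]+2,uv[0]-1:uv[0]+2].reshape(-1,3).mean(0).round(3))
rows(o,[((.3,.5,.45),0,1),((.4,.3,.48),0,1),((.47,.26,.48),0,1)])
E
```

```text
[[-0.892  0.453 -0.001]
 [ 0.453  0.892 -0.001]
 [ 0.    -0.002 -1.   ]]
board (array([ 513.7, -334.7]), array([301.2, 106.1]), -0.37)
(371, 165) [ 0.525 -0.323  0.218]
(235, 233) [ 0.393 -0.078  0.232]
(250, 235) [ 0.391 -0.09   0.122]
[-0.003, 0.002, 2.103, -0.137, -0.144, -0.866] 1
[-0.003, 0.002, 2.103, -0.736, -0.588, -0.965] 1
[-0.003, 0.002, 2.103, -1.005, -0.601, -0.965] 1
```

```bash
python3 -m pendant '[0,0,0,0,0,-0.5,1, 0,0,0,0,0,-0.98,1, 0,0,0,0,0,-0.98,1, 0,0,0,0,0,-0.98,1, 0,0,0,-0.5,-0.3,-0.98,1, 0,0,0,-0.5,-0.3,-0.98,1, 0,0,-0.45,-0.95,-0.6,-0.98,1, 0,0,-0.9,-0.95,-0.6,-0.98,1, 0,0,-0.9,-0.95,-0.6,-0.98,1, 0,0,-0.9,-0.95,-0.6,-0.98,1, 0,0,-0.9,-0.95,-0.6,-0.98,1]' 40
python3 - <<'E'
from h import *
from station import telemetry
o=telemetry.get_obs(); print(np.round(o["q"],2),R.from_rotvec(o["tool_rot"]).as_matrix().round(3))
E
```

```text
t: 1.48
tool_pos: [0.4566, 0.2657, 0.4848]
tool_rot: [-0.005, -3.141, 0.001]
contact_force: [0.1, 0.8, 0.0]
opening: 0.0852
grip_force: 0.0
[ 0.39 -0.18  1.36 -0.    1.97 -1.18] [[-1.     0.003 -0.001]
 [ 0.003  1.    -0.   ]
 [ 0.001 -0.    -1.   ]]
```

```bash
python3 -m pendant '[0,0,0,0,0,-0.18,1, 0,0,0,-0.05,-0.33,-0.18,1, 0,0,0,-0.1,-0.66,-0.18,1, 0,0,0,-0.15,-1,-0.18,1, 0,0,0,-0.15,-1,-0.18,1, 0,0,0,-0.15,-1,-0.18,1, 0,0,0,-0.15,-1,-0.18,1]'; python3 -m pendant '[0,0,0,0,-0.25,0,1, 0,0,0,0,-0.5,0,1, 0,0,0,0,-0.75,0.2,1, 0,0,0,0,-0.75,0.5,1, 0,0,0,0,-0.75,0.6,1, 0,0,0,0,-0.75,0.6,1]'
python3 - <<'E'
from h import *
from station import telemetry,optics
d=optics.get_image("wrist"); np.savez("w1.npz",**d); cv2.imwrite("pics/w1.png",d["image"][...,::-1])
o=telemetry.get_obs(); print(np.round(o["q"],2),o["tool_pos"],R.from_rotvec(o["tool_rot"]).as_matrix().round(3))
E
```

```text
t: 2.35
tool_pos: [0.5014, -0.0341, 0.5378]
tool_rot: [-0.004, -3.139, -0.001]
contact_force: [0.5, 0.4, -0.2]
opening: 0.0854
grip_force: 0.0
t: 3.1
tool_pos: [0.5009, -0.2551, 0.3541]
tool_rot: [0.005, -3.136, -0.007]
contact_force: [-0.1, 0.3, -0.1]
opening: 0.0854
grip_force: 0.0
[-0.6  -0.13  1.53  0.    1.75 -2.18] [ 0.50009621 -0.25505514  0.3508034 ] [[-1.    -0.003 -0.009]
 [-0.003  1.     0.007]
 [ 0.009  0.007 -1.   ]]
```

View pics/w1.png

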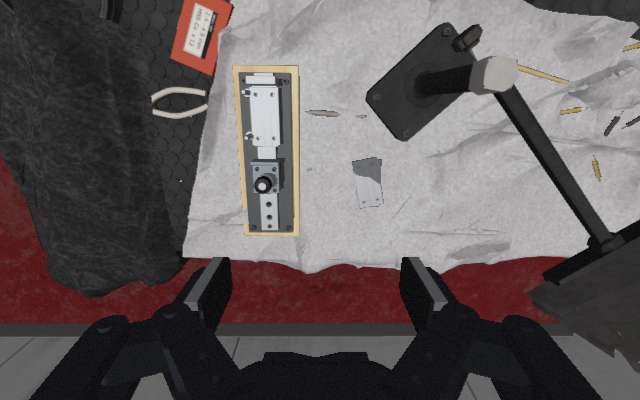

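Wrist view: the fixture is at cols 235-300, rows 65-235, the blanks at (368,182), and the punch at (325,113) between the fixture and the holder. Now I'll measure in this view.

Run:
```python
from h import *
d=dict(np.load("w1.npz")); W=world(d); Z=W[...,2]
hsv=cv2.cvtColor(d["image"],cv2.COLOR_RGB2HSV)
y=np.zeros((400,640),bool); s=np.s_[58:242,228:305]
y[s]=((hsv[...,1]>60)&(hsv[...,0]>10)&(hsv[...,0]<40))[s]
p=np.argwhere(y)[:,::-1]; print("board",rect(ray(d,p,.018)))
m=np.zeros((400,640),bool); m[150:215,345:390]=(Z>.0105)[150:215,345:390]
m=cv2.morphologyEx(m.astype(np.uint8),cv2.MORPH_OPEN,np.ones((3,3)))
print("blank3",rect(ray(d,biggest(m),.016)))
s=np.s_[95:130,295:375]; k=np.zeros((400,640),bool); k[s]=(hsv[...,2]<130)[s]|(Z[s]>.006); print("punch",rect(ray(d,biggest(k),.005)), np.median(Z[s]))
for n,h in(("k",0.096),): 
  s=np.s_[168:200,250:280]; k=np.zeros((400,640),bool); k[s]=Z[s]>.085; print("knob",rect(ray(d,biggest(k),h)))
s=np.s_[75:160,240:295]; k=np.zeros((400,640),bool); k[s]=(Z[s]>.0415)&(Z[s]<.052); k=cv2.morphologyEx(k.astype(np.uint8),cv2.MORPH_OPEN,np.ones((5,5))); print("b1",rect(ray(d,biggest(k),.046)))
im=d["image"]; big=np.hstack([cv2.resize(im[140:220,335:400],None,fx=6,fy=6,interpolation=2),cv2.resize(im[70:150,235:295],None,fx=6,fy=6,interpolation=2)]); cv2.imwrite("pics/w1c.png",big[...,::-1])
```

```text
board (array([ 513.8, -337.1]), array([300.9, 106.5]), -0.39)
blank3 (array([ 560.2, -158.1]), array([90.6, 45.3]), 12.2)
punch (array([ 437. , -217.3]), array([110.1,  56.5]), -89.84) 0.006976766561637955
knob (array([ 542.4, -336.4]), array([26.6, 25.7]), -89.94)
b1 (array([ 442.2, -335.4]), array([87.9, 45.2]), 0.06)
```

View pics/w1c.png

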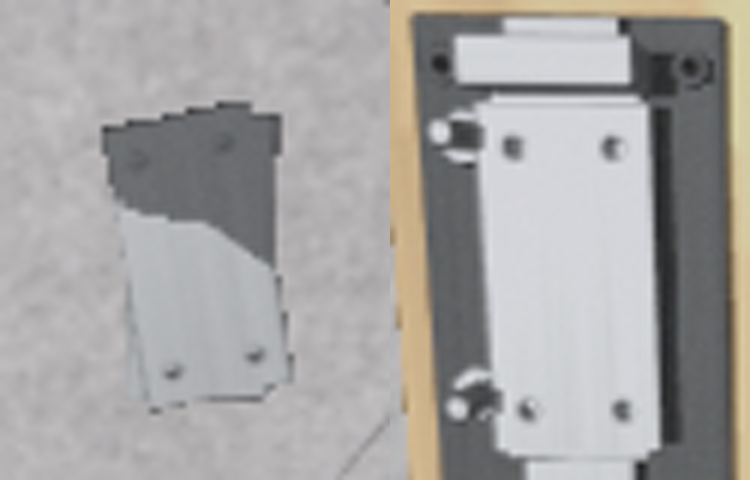

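```bash
python3 -m pendant '[0,0,-0.2,-0.1,0.16,0,1, 0,0,-0.38,-0.2,0.33,0.2,1, 0,0,-0.38,-0.2,0.33,0.4,1, 0,0,-0.38,-0.2,0.33,0.6,1, 0,0,-0.38,-0.2,0.33,0.8,1, 0,0,-0.38,-0.2,0.33,0.8,1, 0,0,-0.38,-0.2,0.33,0.8,1, 0,0,-0.38,-0.2,0.33,0.8,1]'
python3 - <<'E'
from h import *
from station import telemetry,optics
d=optics.get_image("wrist"); np.savez("w2.npz",**d)
W=world(d); Z=W[...,2]
m=((Z>.011)&(Z<.025)); m=cv2.morphologyEx(m.astype(np.uint8),cv2.MORPH_OPEN,np.ones((3,3)))
dd=np.hypot(W[...,0]-.56,W[...,1]+.157)<.07; m&=dd.astype(np.uint8)
print("blank3",m.sum(),rect(ray(d,biggest(m),.016)),np.median(Z[m>0]))
m2=cv2.morphologyEx(((Z>.0055)&dd&(Z<.025)).astype(np.uint8),cv2.MORPH_OPEN,np.ones((3,3)));print(rect(ray(d,biggest(m2),.008)))
o=telemetry.get_obs(); print(o["contact_force"],np.round(o["q"],2),o["tool_pos"],R.from_rotvec(o["tool_rot"]).as_matrix().round(3).tolist())
rows(o,[((.5603,-.157,.05),102.2,1)])
E
```

```text
t: 4.15
tool_pos: [0.5638, -0.1588, 0.1237]
tool_rot: [-0.314, 3.12, -0.005]
contact_force: [-0.6, -0.4, -0.3]
opening: 0.0856
grip_force: 0.0
blank3 3733 (array([ 560.4, -158. ]), array([89.9, 44.8]), 12.4) 0.01493102015770046
(array([ 562.2, -156.2]), array([95.4, 53.5]), 8.65)
[-0.25899089  0.70456543  0.13107535] [-0.4   0.01  1.78  0.    1.35 -2.17] [ 0.563632   -0.15892147  0.1234849 ] [[-0.98, -0.199, 0.006], [-0.199, 0.98, -0.002], [-0.005, -0.004, -1.0]]
[-0.007, 0.01, -0.024, 0.011, 0.009, 0.245] 1
```

```bash
python3 -m pendant '[0,0,0,0.01,0.006,0.15,1, 0,0,0,0.01,0.006,0.3,1, 0,0,0,0.01,0.006,0.36,1, 0,0,0,0.01,0.006,0.4,1, 0,0,0,0.01,0.006,0.415,1, 0,0,0,0.01,0.006,0.415,1, 0,0,0,0.01,0.006,0.415,0.6, 0,0,0,0.01,0.006,0.415,0.45, 0,0,0,0.01,0.006,0.415,0.3, 0,0,0,0.01,0.006,0.415,0.3, 0,0,0,0.01,0.006,0.415,0.3, 0,0,0,0.01,0.006,0.415,0.3]' 40; python3 -m pendant '[0,0,0,0,0,0,0.3,0,0,0,0,0,-0.05,0.3,0,0,0,0,0,-0.1,0.3,0,0,0,0,0,-0.3,0.3,0,0,0,0,0,-0.3,0.3,0,0,0,0,0,-0.3,0.3]'
python3 - <<'E'
from h import *
from station import telemetry,optics
d=optics.get_image("wrist"); np.savez("w3.npz",**d); cv2.imwrite("pics/w3.png",d["image"][...,::-1])
d=optics.get_image("top"); W=world(d); m=np.hypot(W[...,0]-.56,W[...,1]+.157)<.06; print(np.histogram(W[...,2][m],[-.01,.005,.011,.02,.03,.1,.11,.12,.13,1])[0])
o=telemetry.get_obs(); print(o["contact_force"],o["tool_pos"],R.from_rotvec(o["tool_rot"]).as_matrix().round(3).tolist())
E
```

```text
t: 5.7
tool_pos: [0.5578, -0.1569, -0.0052]
tool_rot: [0.314, -3.126, -0.0]
contact_force: [-0.5, 0.5, 0.3]
opening: 0.0255
grip_force: 0.0
t: 6.45
tool_pos: [0.5584, -0.1571, 0.0862]
tool_rot: [-0.314, 3.124, -0.002]
contact_force: [0.2, -0.7, -1.2]
opening: 0.0256
grip_force: 0.0
[ 565  109  150   11    0    0    0    0 4412]
[-0.23646166  1.05768255 -0.25577528] [ 0.55700104 -0.15656961  0.08381594] [[-0.98, -0.199, -0.002], [-0.199, 0.98, 0.001], [0.002, 0.001, -1.0]]
```

View pics/w3.png

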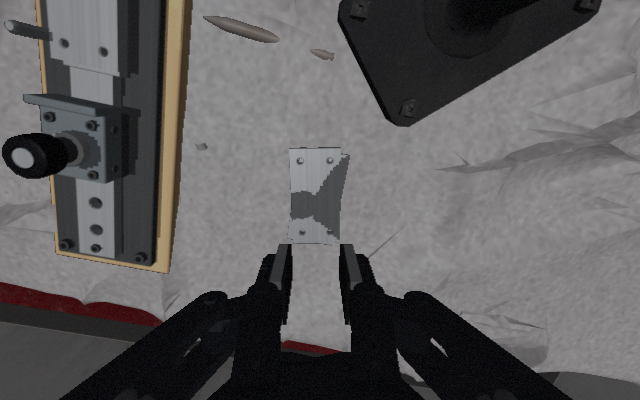

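The blanks at (320,195) in the wrist view now look squared up, but the fingers closed to 25 mm without gripping. I'll measure where the blanks are.

Run:
```python
from h import *
d=dict(np.load("w3.npz")); W=world(d); Z=W[...,2]
v,u=np.mgrid[:400,:640]
for lo,hi in((.0055,.011),(.0115,.025),(.0055,.025)):
    m=((Z>lo)&(Z<hi)&(u>270)&(u<370)&(v>130)&(v<252)); m=cv2.morphologyEx(m.astype(np.uint8),cv2.MORPH_OPEN,np.ones((3,3)))
    print(m.sum(),rect(ray(d,biggest(m),(lo+hi)/2)),np.median(Z[m>0]))
np.set_printoptions(linewidth=250)
print((Z[146:250:6,284:356:4]*1000).round().astype(int))
print("finger",W[290:300,275:295].reshape(-1,3)[::20].round(3))
```

```text
308 (array([ 531.9, -136.5]), array([28.6,  7.1]), 13.07) 0.006987836394484349
4657 (array([ 559.4, -158.2]), array([89.3, 44.4]), 12.32) 0.014938644322158948
5085 (array([ 559.8, -156.8]), array([93.1, 52. ]), 8.47) 0.014865638400174738
[[  1   1  -1   0   0   0   0  -1   0   0   0   0   1   0   1   1   1   2]
 [  1   1  15  16  15  15  16  15  16  15  15  16  14  15  14   0   2   1]
 [  0   0  16  16  15  14  14  13  14  15  15  14  15  15  14   7   6  -1]
 [  0   1 268  16  13  16  15  15  15  15  15  14  15  15  14   7   7  -1]
 [  1   1  15  16  16  14  15  15  15  15  15  16  14  15  14   6   0  -1]
 [  0   0  15  15  16  16  15  16  14  16  14  15  15  15  15   7   1   0]
 [  0   1  15  15  15  16  15  15  15  16  14  15  15  14  16   7   1   3]
 [  2   1  15  16  15  14  14  15  14  15  15  15  15  14  16   1   2   0]
 [  0   0  15  14  15  15  15  15  15  15  15  15  14  16  15   0  -1   1]
 [  1   2  15  16  16  15  15  15  15  15  15  14  15  16  16   1   0   0]
 [  2   1  15  15  15  14  16  15  13  15  15  15  16  15  15   0   0   0]
 [  2   1  16  14  15  16  16  15  16  15  14  13  15  15   1   1   0   1]
 [  2   2  15  15  16  14  15  16  16  14  15  15  15  15   0   1   0   0]
 [  2   1  14  15  16  14  15  14  14  16  15  15  15  14   1   1   0   0]
 [  2   8  15  14  15  15  14  15  16  15  15  14  16  15   1   0   1   1]
 [  2   8   7  14  15  14  15  15  16  15  14  16  15  15   1   1   1   1]
 [  1   1   2  15  15  15  15  15  14  16  14  15  15  14   0   1   0   1]
 [134 133   1   0   1   1   2   1   1   2   0   0   0   1 130 134 132 133]]
finger [[ 0.55  -0.176  0.17 ]
 [ 0.55  -0.176  0.171]
 [ 0.55  -0.176  0.171]
 [ 0.55  -0.176  0.172]
 [ 0.55  -0.176  0.173]
 [ 0.55  -0.176  0.173]
 [ 0.549 -0.176  0.174]
 [ 0.55  -0.175  0.175]
 [ 0.549 -0.175  0.176]
 [ 0.55  -0.175  0.175]]
```

Run:
```python
from h import *
from station import optics
d=dict(np.load("w3.npz")); W=world(d); Z=W[...,2]; Rm,t=cam(d); print("cam",-Rm.T@t,"fwd",Rm[2])
for v in range(236,345,8): print(v,[(W[v,u]*1000).round().astype(int).tolist() for u in (268,276,284,344,352,364)])
s=optics.get_image("scene"); W=world(s); cv2.imwrite("pics/s3.png",s["image"][80:300,180:460].repeat(2,0).repeat(2,1)[...,::-1])
g=(np.hypot(W[...,0]-.557,W[...,1]+.157)<.06)&(W[...,2]>.03); print(np.percentile(W[...,2][g],[0,1,3,5,10,50]).round(3))
```

```text
cam [ 0.4776909  -0.17453611  0.2675327 ] fwd [ 0.31504941  0.06331182 -0.94696118]
236 [[613, -195, 1], [612, -187, 1], [610, -180, 2], [598, -121, 1], [597, -113, 1], [595, -101, 1]]
244 [[622, -194, 2], [620, -186, 3], [551, -176, 129], [545, -146, 128], [544, -142, 129], [603, -99, 1]]
252 [[631, -193, 1], [629, -185, 2], [550, -176, 139], [546, -146, 136], [544, -142, 137], [613, -97, -1]]
260 [[557, -183, 138], [552, -179, 145], [551, -175, 145], [545, -147, 147], [544, -143, 145], [547, -136, 139]]
268 [[556, -182, 147], [551, -178, 153], [551, -174, 152], [546, -148, 152], [544, -144, 152], [547, -137, 146]]
276 [[556, -181, 153], [551, -177, 159], [551, -174, 158], [549, -147, 153], [544, -145, 160], [546, -139, 154]]
284 [[551, -179, 166], [552, -176, 163], [552, -173, 162], [552, -146, 154], [546, -145, 163], [542, -142, 168]]
292 [[551, -179, 171], [549, -175, 172], [556, -172, 162], [556, -146, 155], [548, -145, 165], [543, -142, 172]]
300 [[550, -178, 176], [549, -175, 177], [560, -172, 162], [559, -145, 156], [549, -145, 169], [542, -143, 177]]
308 [[551, -177, 180], [550, -174, 180], [564, -171, 162], [561, -145, 159], [551, -145, 171], [543, -144, 181]]
316 [[545, -176, 190], [545, -174, 190], [567, -170, 163], [565, -144, 159], [554, -144, 172], [538, -147, 192]]
324 [[544, -176, 194], [544, -173, 194], [572, -169, 162], [692, -100, 15], [558, -143, 172], [539, -147, 194]]
332 [[545, -175, 197], [544, -173, 197], [715, -161, 15], [700, -99, 17], [548, -148, 188], [538, -148, 198]]
340 [[544, -175, 201], [544, -173, 201], [727, -159, 13], [708, -97, 20], [546, -149, 193], [539, -148, 200]]
[0.124 0.134 0.146 0.157 0.178 0.273]
```

View pics/s3.png

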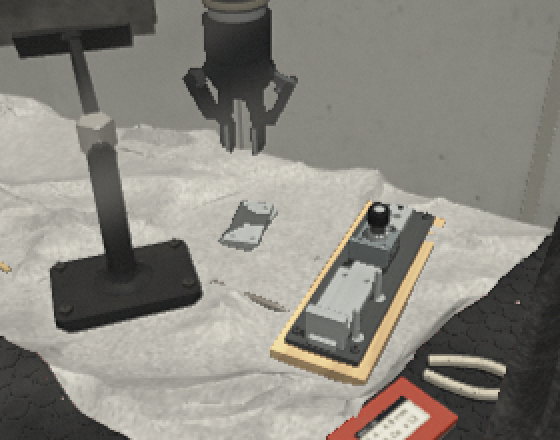

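The scene view shows the fingertips at about (243,150), well above the blanks. Both cameras put the tips about 43 mm above the reported TCP. I'll check whether that offset is constant in the earlier wrist images.

Run:
```python
from h import *
from station import telemetry
for n,p in(("w1",(.5001,-.2551,.3508)),("w2",(.5636,-.1589,.1235)),("w3",(.557,-.1566,.0838))):
    d=dict(np.load(n+".npz")); W=world(d); Rm,t=cam(d); c=-Rm.T@t
    g=(d["depth"]<.3)&(d["depth"]>.02)&(np.hypot(W[...,0]-p[0],W[...,1]-p[1])<.075); z=np.sort(W[...,2][g])
    print(n,"cam-tcp",(c-p).round(4),"lowest finger z-tcp",np.round(np.percentile(z,[.1,1])-p[2],4))
o=telemetry.get_obs(); print(o["t"],o["q"],o["tool_pos"])
# fit l1,l2 planar FK
Q=np.array([[.053,1.613,1.476],[-.18,1.36,1.97],[-.13,1.53,1.75],[.01,1.78,1.35]]);P=[(np.hypot(.283,.557),.19),(np.hypot(.4566,.2657),.4848),(np.hypot(.5001,.2551),.3508),(np.hypot(.5636,.1589),.1235)]
A=[];b=[]
for (a,e,w),(r,z) in zip(Q,P):
    f=a+e
    A+=[[np.sin(a),np.sin(f),np.cos(f),1,0],[np.cos(a),np.cos(f),-np.sin(f),0,1]]; b+=[r,z]
s=np.linalg.lstsq(np.array(A),np.array(b),rcond=None); print(s[0],np.array(A)@s[0]-b)
```

```text
w1 cam-tcp [-0.0803 -0.0023  0.1852] lowest finger z-tcp [0.0563 0.0619]
w2 cam-tcp [-0.0813 -0.017   0.1812] lowest finger z-tcp [-0.1246 -0.1234]
w3 cam-tcp [-0.0793 -0.0179  0.1837] lowest finger z-tcp [-0.0854 -0.0847]
6.6 [-4.02559627e-01  3.53917161e-02  1.81668725e+00  3.33342570e-05
  1.29211663e+00 -2.17379011e+00] [ 0.55684113 -0.15645263  0.08339407]
[ 0.44260108  0.60874664  0.09685602  0.00569285 -0.09473296] [ 0.00115221  0.00296181 -0.00208044 -0.00174963  0.00326279  0.0013536
 -0.00233455 -0.00256578]
```

The offset is constant: the real tips sit about 43 mm behind the reported TCP when shut, and about 56 mm when open. I'll correct for that and regrasp.

```bash
python3 -m pendant '[0,0,0,-0.01,-0.005,0,1, 0,0,0,-0.01,-0.005,0,1, 0,0,0,-0.01,-0.005,0.15,1, 0,0,0,-0.01,-0.005,0.3,1, 0,0,0,-0.01,-0.005,0.36,1, 0,0,0,-0.01,-0.005,0.39,1, 0,0,0,-0.01,-0.005,0.39,1,0,0,0,-0.01,-0.005,0.39,1]'
python3 - <<'E'
from h import *
from station import telemetry,optics
d=optics.get_image("wrist");W=world(d); o=telemetry.get_obs(); p=o["tool_pos"]; print(p,o["contact_force"])
v,u=np.mgrid[:400,:640]
for s in(u<320,u>320):
  g=(d["depth"]<.26)&(d["depth"]>.02)&(W[...,2]>.003)&(np.hypot(W[...,0]-p[0],W[...,1]-p[1])<.075)&(np.hypot(W[...,0]-p[0],W[...,1]-p[1])>.035)&s&(v>200)
  q=W[g]; q=q[np.argsort(q[:,2])][:400]; print(q[::50].round(3).tolist())
E
```

```text
t: 7.6
tool_pos: [0.5627, -0.1584, -0.0303]
tool_rot: [-0.314, 3.123, -0.002]
contact_force: [-0.4, -0.4, -0.3]
opening: 0.0854
grip_force: 0.0
[ 0.56257067 -0.15840145 -0.03035954] [-0.51624591 -0.54570007 -1.12503461]
[[0.606, -0.197, 0.003], [0.618, -0.191, 0.003], [0.593, -0.185, 0.003], [0.601, -0.176, 0.006], [0.607, -0.173, 0.007], [0.608, -0.176, 0.007], [0.533, -0.179, 0.01], [0.533, -0.178, 0.013]]
[[0.529, -0.137, 0.005], [0.529, -0.14, 0.007], [0.536, -0.135, 0.007], [0.534, -0.137, 0.007], [0.527, -0.153, 0.01], [0.594, -0.139, 0.013], [0.599, -0.13, 0.014], [0.526, -0.146, 0.014]]
```

```bash
python3 -m pendant '[0,0,0,0,0,0.025,1, 0,0,0,0,0,0.042,1, 0,0,0,0,0,0.042,0.7, 0,0,0,0,0,0.042,0.55, 0,0,0,0,0,0.042,0.4, 0,0,0,0,0,0.042,0.4, 0,0,0,0,0,0.042,0.4, 0,0,0,0,0,0.042,0.4]' 50
```

```text
t: 8.65
tool_pos: [0.5629, -0.1583, -0.0421]
tool_rot: [-0.314, 3.123, -0.001]
contact_force: [-2.8, 1.6, 10.8]
opening: 0.0452
grip_force: 49.7
```

```bash
python3 -m pendant '[0,0,0,0,0,-0.03,0.4, 0,0,0,0,0,-0.1,0.4, 0,0,0,0,0,-0.25,0.4, 0,0,0,0,0,-0.4,0.4, 0,0,0,0,0,-0.4,0.4,0,0,0,0,0,-0.4,0.4]'
python3 - <<'E'
from h import *
from station import telemetry,optics
d=optics.get_image("wrist");np.savez("w4.npz",**d); W=world(d); o=telemetry.get_obs(); p=o["tool_pos"]; print(p,o["contact_force"],o["opening"])
s=optics.get_image("scene"); 
a=cv2.resize(d["image"][130:330,200:440],None,fx=1.6,fy=1.6,interpolation=2); b=cv2.resize(s["image"][150:250,240:360],(384,320),interpolation=2)
cv2.imwrite("pics/w4.png",np.hstack([a,b])[...,::-1])
E
```

```text
t: 9.4
tool_pos: [0.56, -0.1574, 0.0741]
tool_rot: [0.314, -3.124, -0.002]
contact_force: [-0.3, -0.0, -5.1]
opening: 0.0449
grip_force: 49.8
[ 0.55926658 -0.15705656  0.07284266] [-0.33935969  0.9159133  -4.86930424] 0.04471530844318518
```

View pics/w4.png

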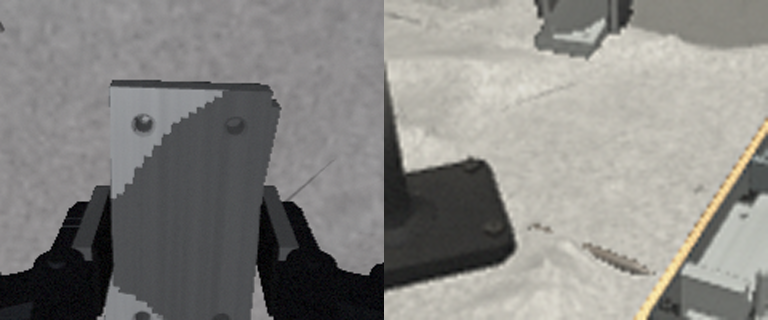

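Both blanks are held, since the force of -5 N matches two of them; the lower one sits slightly askew at (270,95). I'll hover beyond the pile to measure it from closer.

Run:
```python
from h import *
from station import telemetry
rows(telemetry.get_obs(),[((.52,-.335,.15),89.6,.4)])
```

```text
[0.005, -0.008, 0.396, 0.247, -0.555, -0.259] 0.4
```

```bash
python3 -m pendant '[0,0,0,0,0,-0.15,0.4, 0,0,0,0,-0.05,-0.25,0.4, 0,0,0.2,0.1,-0.2,-0.26,0.4, 0,0,0.4,0.2,-0.4,-0.26,0.4, 0,0,0.4,0.25,-0.55,-0.26,0.4, 0,0,0.4,0.25,-0.55,-0.26,0.4, 0,0,0.4,0.25,-0.55,-0.26,0.4, 0,0,0.4,0.25,-0.55,-0.26,0.4]'
python3 - <<'E'
from h import *
from station import telemetry,optics
o=telemetry.get_obs(); print(o["tool_pos"],o["contact_force"],R.from_rotvec(o["tool_rot"]).as_matrix().round(3).tolist())
d=optics.get_image("wrist");np.savez("w5.npz",**d); cv2.imwrite("pics/w5.png",d["image"][...,::-1])
W=world(d); Z=W[...,2]
near=(abs(W[...,0]-.442)<.06)&(abs(W[...,1]+.335)<.06)
for nm,lo,hi,h in(("b1",.0425,.052,.046),("stop/pins",.0625,.074,.068)):
    k=cv2.morphologyEx(((Z>lo)&(Z<hi)&near).astype(np.uint8),cv2.MORPH_OPEN,np.ones((3,3)))
    for c in cv2.findContours(k,0,2)[0]:
        if cv2.contourArea(c)>25: print(nm,cv2.contourArea(c),rect(ray(d,c[:,0],h)),np.median(Z[k>0]).round(4))
hsv=cv2.cvtColor(d["image"],cv2.COLOR_RGB2HSV)
k=((hsv[...,1]>60)&(hsv[...,0]>10)&(hsv[...,0]<40)&(Z<.03)&(W[...,1]<-.27)&(W[...,1]>-.4)&(W[...,0]<.53)); P=W[k]; print("board x",P[:,0].min(),"y",np.percentile(P[:,1],[.5,99.5]))
E
```

```text
t: 10.5
tool_pos: [0.5203, -0.3329, 0.152]
tool_rot: [-0.012, -3.14, -0.002]
contact_force: [-0.4, 0.8, -4.6]
opening: 0.0449
grip_force: 50.6
[ 0.52034131 -0.33293214  0.15201718] [-0.42464348  0.82012124 -4.58740006] [[-1.0, 0.008, -0.001], [0.008, 1.0, 0.002], [0.001, 0.002, -1.0]]
b1 4745.5 (array([ 442.5, -336. ]), array([89.5, 44.8]), 0.09) 0.0449
stop/pins 52.0 (array([ 472.5, -363.1]), array([7.2, 7.1]), 89.53) 0.0667
stop/pins 64.5 (array([ 405.7, -362.7]), array([6.8, 6.6]), -2.45) 0.0667
stop/pins 886.0 (array([ 389.2, -336.7]), array([42.8, 12.1]), 89.57) 0.0667
board x 0.36267380598938903 y [-0.39070805 -0.28344409]
```

View pics/w5.png

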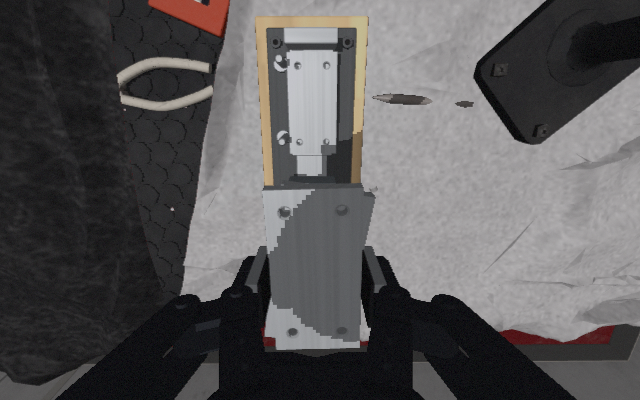

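Wrist view: blank_1 is at (312,100), the side pins at (282,62) and (281,137), and the held pair at (315,265) with the lower blank peeking out at (372,195). The pins, end stop and blank_1 agree with the nominal sizes. Now I'll measure the held blanks relative to the tool.

Run:
```python
from h import *
d=dict(np.load("w5.npz")); W=world(d); Z=W[...,2]; v,u=np.mgrid[:400,:640]
r=(u>255)&(u<382)&(v>180)&(v<355)
k=r&(Z>.19)&(Z<.23); print(np.percentile(Z[k],[2,25,50,75,98]))
zt=np.median(Z[k]); k=cv2.morphologyEx((r&(abs(Z-zt)<.0035)).astype(np.uint8),cv2.MORPH_OPEN,np.ones((5,5)))
print("top",rect(ray(d,biggest(k),zt)))
k2=cv2.morphologyEx((r&(Z<zt-.0045)&(Z>zt-.013)).astype(np.uint8),cv2.MORPH_OPEN,np.ones((2,2)))
P=ray(d,np.argwhere(k2)[:,::-1],zt-.008); g=P[:,1]>-.325
print(len(P)); print(np.round(P[::max(1,len(P)//25)]*1000,1)[:,:2].tolist())
# holes etc skip
```

```text
[0.20055647 0.20840107 0.20887372 0.20937111 0.22548283]
top (array([ 519.8, -333.8]), array([90.7, 57. ]), 1.03)
1139
[[474.9, -347.9], [475.9, -344.2], [476.2, -317.1], [476.5, -337.2], [476.8, -350.8], [481.2, -307.9], [483.2, -306.9], [485.2, -306.8], [487.2, -307.6], [488.2, -307.6], [489.1, -321.0], [489.9, -349.0], [491.3, -306.9], [494.4, -309.7], [497.6, -308.6], [502.0, -308.4], [508.6, -308.5], [509.8, -362.4], [510.9, -361.0], [514.9, -300.1], [547.6, -359.6], [552.3, -358.2], [556.3, -360.1], [559.2, -346.3], [561.2, -359.8], [564.0, -357.1]]
```

```bash
python3 -m pendant '[0,0,0,0.125,0.01,0,0.4, 0,0,0,0.25,0.01,0.05,0.4, 0,0,0,0.25,0.01,0.2,0.4, 0,0,0,0.25,0.01,0.35,0.4, 0,0,0,0.25,0.01,0.44,0.4, 0,0,0,0.25,0.01,0.46,0.4, 0,0,0,0.25,0.01,0.46,0.4, 0,0,0,0.25,0.01,0.46,0.4]'
```

```text
t: 11.55
tool_pos: [0.4469, -0.3317, 0.0173]
tool_rot: [0.013, 3.139, -0.004]
contact_force: [-0.3, -0.5, -3.6]
opening: 0.0451
grip_force: 50.6
```

```bash
python3 -m pendant '[0,0,0,0,0,0.01,0.4, 0,0,0,0,0,0.02,0.4, 0,0,0,0,0,0.02,0.4, 0,0,0,0,0,0.02,0.4]'
```

```text
t: 12.05
tool_pos: [0.4454, -0.3307, 0.0091]
tool_rot: [-0.014, -3.141, -0.0]
contact_force: [0.4, 0.5, -4.9]
opening: 0.0448
grip_force: 50.5
```

```bash
python3 -m pendant '[0,0,0,0,0.006,0.005,0.4, 0,0,0,0,0.006,0.01,0.4, 0,0,0,0,0.006,0.014,0.4, 0,0,0,0,0.006,0.018,0.4, 0,0,0,0,0.006,0.018,0.4]'
```

```text
t: 12.68
tool_pos: [0.4456, -0.329, 0.004]
tool_rot: [-0.014, -3.141, -0.0]
contact_force: [-1.3, 1.2, -2.5]
opening: 0.0451
grip_force: 51.4
```

```bash
python3 -m pendant '[0,0,0,0,0,0.004,0.4, 0,0,0,0,0,0.004,0.6, 0,0,0,0,0,0.004,0.9, 0,0,0,0,0,0.004,0.9,0,0,0,0,0,0.004,0.9]'
python3 - <<'E'
from h import *
from station import telemetry,optics
o=telemetry.get_obs(); print(o["tool_pos"],o["contact_force"],o["opening"])
d=optics.get_image("wrist");np.savez("w6.npz",**d); cv2.imwrite("pics/w6.png",d["image"][...,::-1])
W=world(d); Z=W[...,2]
near=(abs(W[...,0]-.442)<.065)&(abs(W[...,1]+.333)<.032)
print(np.histogram(Z[near],[.02,.034,.042,.05,.058,.066,.08])[0])
k=cv2.morphologyEx(((Z>.056)&(Z<.066)&near&(W[...,0]>.397)).astype(np.uint8),cv2.MORPH_OPEN,np.ones((3,3)))
print(rect(ray(d,biggest(k),.062)))
E
```

```text
t: 13.3
tool_pos: [0.4456, -0.3291, 0.0027]
tool_rot: [0.014, 3.141, -0.0]
contact_force: [-0.7, -0.1, 0.3]
opening: 0.0769
grip_force: 0.0
[ 0.44564892 -0.32910025  0.00271406] [-0.6760928  -0.13362198  0.32869631] 0.07693582655612774
[ 2102   907  1044  1451 16386  2961]
(array([ 441.1, -330.3]), array([89.2, 44.6]), 0.66)
```

View pics/w6.png

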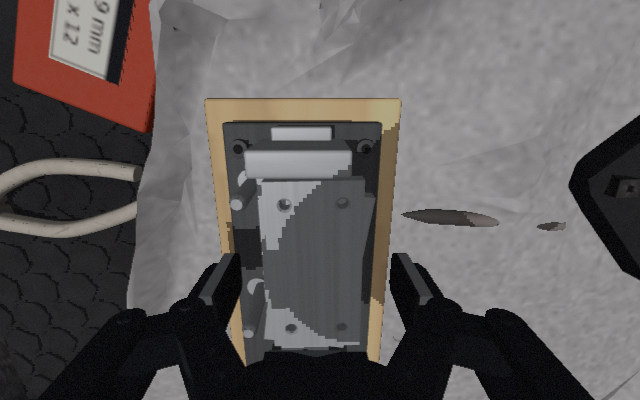

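The pile at (312,265) is three high. The top blank is nearly square, and the middle one is skewed at its upper right corner (372,195). Next I'll squeeze all three.

```bash
python3 -m pendant '[0,0,0,0,-0.018,0.019,0.9, 0,0,0,0,-0.018,0.019,0.9, 0,0,0,0,-0.018,0.019,0.65, 0,0,0,0,-0.018,0.019,0.5, 0,0,0,0,-0.018,0.019,0.4, 0,0,0,0,-0.018,0.019,0.4, 0,0,0,0,-0.018,0.019,0.4, 0,0,0,0,-0.018,0.019,0.4]' 80
cat > m.py <<'E'
import sys
from h import *
from station import telemetry,optics
o=telemetry.get_obs(); print(np.round(o["tool_pos"],4),np.round(o["contact_force"],1),o["opening"])
d=optics.get_image("wrist");np.savez(sys.argv[1]+".npz",**d)
W=world(d); Z=W[...,2]
near=(abs(W[...,0]-.442)<.065)&(abs(W[...,1]+.333)<.032)
k=cv2.morphologyEx(((Z>.057)&(Z<.065)&near&(W[...,0]>.397)).astype(np.uint8),cv2.MORPH_OPEN,np.ones((3,3)))
print(rect(ray(d,biggest(k),.062)))
im=cv2.resize(d["image"][110:370,190:410],None,fx=2.3,fy=2.3,interpolation=2); cv2.imwrite("pics/"+sys.argv[1]+".png",im[...,::-1])
E
python3 m.py w7
```

```text
t: 14.35
tool_pos: [0.4456, -0.3343, -0.0024]
tool_rot: [0.014, 3.142, 0.0]
contact_force: [-0.9, 2.7, 5.3]
opening: 0.0439
grip_force: 78.8
[ 0.4456 -0.3343 -0.0024] [-0.9  2.7  5.3] 0.04390728647791642
(array([ 441.1, -335.4]), array([90.2, 57.4]), 1.85)
```

View pics/w7.png

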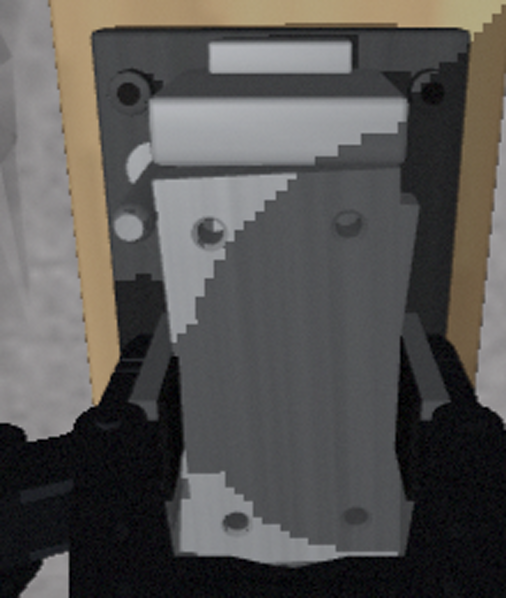

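The pad squeeze leaves the middle blank skewed, protruding at (418,205) in the crop. The two side pins will square it, so I'll push with just the +y finger against them.

```bash
python3 -m pendant '[0,0,0,0,0,0,0.65, 0,0,0,0,0,0,0.65, 0,0,0,0,0,0,0.65, 0,0,0,0,-0.006,0,0.65, 0,0,0,0,-0.012,0,0.65, 0,0,0,0,-0.018,0,0.65, 0,0,0,0,-0.018,0,0.65, 0,0,0,0,-0.018,0,0.65]'
cat > m2.py <<'E'
import sys
from h import *
from station import telemetry,optics
o=telemetry.get_obs(); p=o["tool_pos"]; print(np.round(p,4),np.round(o["contact_force"],1),o["opening"])
d=optics.get_image("wrist"); W=world(d); Z=W[...,2]; np.savez(sys.argv[1]+".npz",**d)
# edges of the pile along y per x-slice (fixture frame), for top and middle level
th=np.radians(-.4); F=(W[...,:2]-[.4391,-.3364])@np.array([[np.cos(th),-np.sin(th)],[np.sin(th),np.cos(th)]])*1000
for nm,lo,hi in(("top",58,65),("mid",49.5,57.5),("bot",41,49.5)):
    for x0 in range(-40,50,10):
        g=(abs(F[...,0]-x0)<3)&(abs(F[...,1])<34)&(Z*1000>lo)&(Z*1000<hi); 
        if g.sum()>3: print(nm,x0,g.sum(),np.percentile(F[...,1][g],[1,99]).round(1),end=" | ")
    print()
k=((Z>.058)&(Z<.065)&(abs(F[...,1])<18)); print("top x range",np.percentile(F[...,0][k&(F[...,0]>-44.5)],[.2,99.8]).round(1))
E
python3 m2.py w8
```

```text
t: 15.4
tool_pos: [0.4453, -0.3388, -0.0033]
tool_rot: [-0.014, -3.141, -0.003]
contact_force: [-0.1, 4.9, 2.3]
opening: 0.0554
grip_force: 2.5
[ 0.4453 -0.3388 -0.0033] [-0.1  4.9  2.3] 0.05543147360897334
top -40 1470 [-28.   21.1] | top -30 1257 [-23.5  21.4] | top -20 1277 [-22.1  21.8] | top -10 1179 [-21.7  22.5] | top 0 1220 [-31.3  33.3] | top 10 1105 [-31.3  24.4] | top 20 965 [-20.3  24.1] | top 30 1069 [-30.1  24.4] | top 40 878 [-19.1  25. ] | 
mid -40 194 [-29.2   8. ] | mid -30 231 [-15.9  26.6] | mid -20 47 [24. 26.] | mid -10 12 [24.6 25.2] | mid 0 59 [-31.4  33.9] | mid 10 35 [-31.6 -31. ] | mid 20 5 [-31.4 -22.1] | mid 30 175 [-30.5 -21.8] | mid 40 99 [-23.9  17.3] | 
bot -40 45 [-29.1 -18.8] | bot -30 6 [25.3 26.9] | bot 0 47 [-31.4  33.9] | bot 10 37 [-31.5 -31. ] | bot 30 128 [-30.6 -24. ] | 
top x range [-42.6  47.2]
```

```bash
python3 -m pendant '[0,0,0,0,-0.004,0,0.65, 0,0,0,0,-0.008,0,0.65, 0,0,0,0,-0.012,0,0.65, 0,0,0,0,-0.012,0,0.65]'; python3 m2.py w8
```

```text
t: 15.95
tool_pos: [0.445, -0.3392, -0.0035]
tool_rot: [-0.015, -3.14, -0.014]
contact_force: [-1.8, 14.2, 7.4]
opening: 0.0556
grip_force: 7.0
[ 0.445  -0.3392 -0.0035] [-1.8 14.2  7.4] 0.055645828704659644
top -40 1535 [-27.8  21.1] | top -30 1276 [-23.5  21.3] | top -20 1275 [-22.4  21.7] | top -10 1192 [-22.   22.1] | top 0 1225 [-32.2  33.3] | top 10 1091 [-32.2  23.4] | top 20 966 [-20.9  23.3] | top 30 1069 [-30.1  23.5] | top 40 875 [-19.9  24.1] | 
mid -40 143 [-29.2   1. ] | mid -30 208 [-16.   25.8] | mid -20 25 [24.  25.1] | mid -10 5 [24.3 24.5] | mid 0 76 [-32.3  33.9] | mid 10 36 [-32.3 -31.9] | mid 30 168 [-30.6 -22.5] | mid 40 87 [-23.6  16.9] | 
bot -40 37 [-29.1 -25.8] | bot 0 49 [-32.2  33.9] | bot 10 34 [-32.2 -31.8] | bot 30 130 [-30.6 -24.1] | 
top x range [-42.8  47. ]
```

```bash
python3 -m pendant '[0,0,0,0,-0.005,0,0.65, 0,0,0,0,-0.01,0,0.65, 0,0,0,0,-0.016,0,0.65, 0,0,0,0,-0.016,0,0.65]'; python3 m2.py w8
```

```text
t: 16.5
tool_pos: [0.4444, -0.3401, -0.004]
tool_rot: [-0.014, -3.137, -0.027]
contact_force: [-2.2, 24.4, 13.4]
opening: 0.0557
grip_force: 12.3
[ 0.4444 -0.3401 -0.004 ] [-2.2 24.4 13.4] 0.05571199490860707
top -40 1642 [-27.9  21. ] | top -30 1292 [-23.8  21.2] | top -20 1281 [-22.7  21.3] | top -10 1182 [-22.6  21.6] | top 0 1224 [-33.8  33.3] | top 10 1089 [-33.8  21.8] | top 20 981 [-22.3  21.7] | top 30 1061 [-30.1  21.9] | top 40 896 [-21.8  21.9] | 
mid -40 71 [-29.2 -11.3] | mid -30 152 [-16.1  14.7] | mid 0 103 [-33.8  33.9] | mid 10 37 [-33.8 -33.3] | mid 30 148 [-30.7 -23.6] | mid 40 51 [-15.1  15.2] | 
bot -40 42 [-29.3 -25.4] | bot 0 63 [-33.6  33.8] | bot 10 34 [-33.7 -33.1] | bot 30 113 [-30.8 -24.6] | 
top x range [-42.9  45.6]
```

```bash
python3 -m pendant '[0,0,0,0,-0.004,0,0.65, 0,0,0,0,-0.008,0,0.65, 0,0,0,0,-0.008,0,0.65, 0,0,0,0,0.02,0,0.65, 0,0,0,0,0.046,0,0.65, 0,0,0,0,0.046,0,0.65]'; python3 m2.py w9
```

```text
t: 17.3
tool_pos: [0.4456, -0.3346, -0.003]
tool_rot: [0.014, 3.141, -0.002]
contact_force: [0.1, -0.1, 0.3]
opening: 0.0556
grip_force: 0.0
[ 0.4456 -0.3346 -0.003 ] [ 0.1 -0.1  0.3] 0.05562784620834616
top -40 1630 [-27.9  21.3] | top -30 1301 [-23.4  21.5] | top -20 1276 [-22.5  21.5] | top -10 1185 [-22.6  21.6] | top 0 1179 [-27.   28.7] | top 10 1112 [-27.   28.6] | top 20 974 [-22.3  22.1] | top 30 1051 [-29.8  22. ] | top 40 881 [-22.1  21.9] | 
mid -40 48 [-29.2 -24.9] | mid -30 156 [-16.1  23.3] | mid 0 74 [-27.2  28.8] | mid 10 77 [-27.2  28.8] | mid 20 9 [-27.1  28.9] | mid 30 138 [-30.7 -23.9] | mid 40 50 [-15.   14.7] | 
bot -40 27 [-29.1 -26.1] | bot 0 71 [-27.1  28.7] | bot 10 67 [-27.1  28.8] | bot 20 6 [-27.1  28.8] | bot 30 82 [-30.6 -25.9] | 
top x range [-43.   46.7]
```

```bash
python3 -m pendant '[0,0,0,0,-0.003,0,0.5, 0,0,0,0,-0.003,0,0.4, 0,0,0,0,-0.003,0,0.4, 0,0,0,0,-0.003,0,0.4, 0,0,0,0.006,-0.003,0,0.4, 0,0,0,0.012,-0.003,0,0.4, 0,0,0,0.012,-0.003,0,0.4]' 20; python3 m2.py w10
```

```text
t: 18.23
tool_pos: [0.4437, -0.3356, -0.0027]
tool_rot: [0.015, 3.137, -0.002]
contact_force: [6.0, 1.4, -0.4]
opening: 0.0446
grip_force: 20.5
[ 0.4437 -0.3356 -0.0027] [ 6.   1.4 -0.4] 0.0445948845713529
top -40 1505 [-27.9  21.8] | top -30 1355 [-23.5  21.8] | top -20 1244 [-22.1  22. ] | top -10 1179 [-22.4  22.2] | top 0 1234 [-33.1  33.4] | top 10 1040 [-22.5  22.2] | top 20 931 [-22.1  21.9] | top 30 900 [-26.4  22.1] | top 40 847 [-22.2  22. ] | 
mid -40 54 [-29.3 -25. ] | mid -30 121 [-15.6  14.9] | mid -10 7 [-26.1  28.2] | mid 0 110 [-33.9  33.7] | mid 30 51 [-26.1 -23.6] | mid 40 11 [-14.1  13.4] | 
bot -40 36 [-29.2 -25.3] | bot -10 6 [-28.4  23.5] | bot 0 54 [-33.7  33.6] | bot 30 15 [-26.3 -25.1] | 
top x range [-43.2  44.9]
```

```bash
python3 -m pendant '[0,0,0,0.006,0,0,0.4, 0,0,0,0.012,0,0,0.4, 0,0,0,0.018,0,0,0.4,0,0,0,0.018,0,0,0.4]' 20; python3 m2.py w10|grep -v o[pt].-
```

```text
t: 18.77
tool_pos: [0.4414, -0.3359, -0.0023]
tool_rot: [0.015, 3.13, -0.005]
contact_force: [17.2, 1.9, -6.3]
opening: 0.0447
grip_force: 21.4
[ 0.4414 -0.3359 -0.0023] [17.2  1.9 -6.3] 0.04466878192917048
mid -40 57 [-29.  -24.8] | mid -30 122 [-21.7  15. ] | mid -10 170 [-29.1  28.5] | mid 30 69 [-28.1 -23.8] | mid 40 8 [-13.3  13.9] | 
top x range [-43.3  43.6]
```

```bash
python3 -m pendant '[0,0,0,0.006,0,0,0.4, 0,0,0,0.012,0,0,0.4, 0,0,0,0.012,0,0,0.4]' 20; python3 -m pendant '[0,0,0,-0.02,0,0,0.4, 0,0,0,-0.03,0,0,0.6, 0,0,0,-0.03,0,0,0.7, 0,0,0,-0.03,0,0,0.7, 0,0,0,-0.03,0,-0.1,0.7, 0,0,0,-0.03,0,-0.3,0.7, 0,0,0,-0.1,0,-0.5,0.7, 0,0,0,-0.15,0,-0.5,0.7, 0,0,0,-0.15,0,-0.5,0.7]';  python3 m2.py w11
```

```text
t: 19.2
tool_pos: [0.4381, -0.3358, -0.0022]
tool_rot: [0.015, 3.129, -0.005]
contact_force: [17.3, 1.8, -6.7]
opening: 0.0446
grip_force: 21.5
t: 20.32
tool_pos: [0.4782, -0.3354, 0.1466]
tool_rot: [-0.013, -3.141, -0.0]
contact_force: [-0.3, -0.2, -0.3]
opening: 0.0598
grip_force: 0.0
[ 0.4782 -0.3354  0.1466] [-0.3 -0.2 -0.3] 0.05975287529023836
top -40 366 [-22.4  21.7] | top -30 339 [-26.3  21.9] | top -20 338 [-22.1  22.1] | top -10 353 [-22.3  21.9] | top 0 340 [-21.8  21.7] | top 10 335 [-22.   21.9] | top 20 303 [-22.3  22.1] | top 30 309 [-28.2  21.5] | top 40 291 [-21.9  21.7] | 
mid -30 13 [-23.8  15.3] | mid 30 14 [-29.8 -23.4] | mid 40 11 [-14.4  14.3] | 
bot -30 14 [-14.8  14.9] | bot 30 14 [-29.5 -24.7] | bot 40 20 [-15.   14.7] | 
top x range [-43.1 122.8]
```

```bash
cat > m3.py <<'E'
import sys
from h import *
d=dict(np.load(sys.argv[1]+".npz")); W=world(d); Z=W[...,2]*1000
th=np.radians(-.4); F=(W[...,:2]-[.4391,-.3364])@np.array([[np.cos(th),-np.sin(th)],[np.sin(th),np.cos(th)]])*1000
for y0 in(-15,-5,5,15):
    s=abs(F[...,1]-y0)<4
    st=F[...,0][s&(Z>65)&(Z<72)&(F[...,0]<-30)&(F[...,0]>-80)]; tp=F[...,0][s&(Z>58)&(Z<64.5)&(F[...,0]>-60)&(F[...,0]<60)]
    lo=F[...,0][s&(Z>40)&(Z<57)&(F[...,0]>30)&(F[...,0]<60)]
    print(y0,"stop top",np.percentile(st,[2,98]).round(1) if len(st) else None,"blank top",np.percentile(tp,[1,99]).round(1),"lower +x",np.percentile(lo,[2,98]).round(1) if len(lo) else None)
E
python3 m3.py w11; python3 m3.py w5
```

```text
-15 stop top [-56.4 -44.7] blank top [-43.1  45.1] lower +x [35.7 39.4]
-5 stop top [-56.4 -44.6] blank top [-42.6  45. ] lower +x None
5 stop top [-56.4 -44.6] blank top [-43.   45.1] lower +x None
15 stop top [-56.4 -45.4] blank top [-43.   45.1] lower +x [37.2 39.5]
-15 stop top [-56.4 -44.9] blank top [-54.6 -44.5] lower +x [30.7 48.3]
-5 stop top [-56.4 -44.8] blank top [-44.8 -44.5] lower +x [30.8 48.4]
5 stop top [-56.3 -44.8] blank top [-44.9 -44.4] lower +x [30.3 48.2]
15 stop top [-56.3 -44.9] blank top [-44.7 -44.4] lower +x [30.5 47.4]
```

```bash
python3 -m pendant '[0,0,0,-0.2,0,0,0.7, 0,0,0,-0.4,0,0,0.7, 0,0,0,-0.48,0,0,0.7, 0,0,0,-0.48,0,0,0.7, 0,0,0,-0.48,0,0,0.7]';  python3 m2.py w12|head -1; python3 m3.py w12
python3 - <<'E'
from h import *
d=dict(np.load("w12.npz")); W=world(d); Z=W[...,2]*1000
th=np.radians(-.4); F=(W[...,:2]-[.4391,-.3364])@np.array([[np.cos(th),-np.sin(th)],[np.sin(th),np.cos(th)]])*1000
for lo,hi,n,h in((58,64.5,"top",.062),(85,105,"knob",.096),(64.5,72,"plate",.068)):
    m=cv2.morphologyEx(((Z>lo)&(Z<hi)&(abs(F[...,1])<30)&(F[...,0]>(-46 if n=="top" else 55))&(F[...,0]<(60 if n=="top" else 125 if n=="knob" else 80))).astype(np.uint8),cv2.MORPH_OPEN,np.ones((3,3)))
    if m.any(): print(n,m.sum(),rect(ray(d,biggest(m),h)),np.median(Z[m>0]))
# profile of the +x end, along y=-18,+18 (off the bar) : (x,z)
for y0 in(-18,0,18):
    g=(abs(F[...,1]-y0)<1.5)&(F[...,0]>40)&(F[...,0]<56); q=np.c_[F[...,0][g],Z[g]]; q=q[np.argsort(q[:,1])]; print(y0,[(round(np.median(q[(q[:,1]>a)&(q[:,1]<=a+4),0]),1),int(((q[:,1]>a)&(q[:,1]<=a+4)).sum())) if ((q[:,1]>a)&(q[:,1]<=a+4)).any() else None for a in range(34,66,4)])
E
```

```text
t: 21.0
tool_pos: [0.6199, -0.3365, 0.1449]
tool_rot: [-0.015, -3.138, -0.003]
contact_force: [-0.8, -0.3, -0.6]
opening: 0.0594
grip_force: 0.0
[ 0.6199 -0.3365  0.1449] [-0.8 -0.3 -0.6] 0.05940218869436728
-15 stop top None blank top [24.8 46.4] lower +x [32.8 47.9]
-5 stop top None blank top [24.9 46.4] lower +x [45.9 48.1]
5 stop top None blank top [24.8 46.4] lower +x [46.2 48.3]
15 stop top None blank top [25.  46.6] lower +x [33.  48.5]
top 1766 (array([ 475. , -337.5]), array([46.2, 21.2]), 89.46) 60.840142101959934
knob 975 (array([ 544.7, -337.7]), array([25.5, 25.1]), 89.44) 94.74960752240322
plate 474 (array([ 514.7, -337.4]), array([45.3,  5.9]), 89.45) 66.59650938452776
-18 [(np.float64(49.2), 17), (np.float64(49.9), 4), None, (np.float64(47.8), 5), (np.float64(47.1), 12), (np.float64(46.3), 6), (np.float64(43.1), 32), None]
0 [(np.float64(50.8), 43), (np.float64(54.2), 5), None, (np.float64(48.0), 4), (np.float64(47.5), 15), (np.float64(46.4), 5), (np.float64(43.3), 35), (np.float64(44.4), 2)]
18 [(np.float64(49.3), 20), None, None, (np.float64(48.4), 3), (np.float64(47.6), 14), (np.float64(46.4), 5), (np.float64(42.8), 32), (np.float64(45.2), 3)]
```

The top and middle ends differ by about 1.3 mm because I eased back while still gripping. I'll repeat the drag and this time let go without retreating.

```bash
python3 -m pendant '[0,0,0,0.2,0.002,0,0.7, 0,0,0,0.4,0.002,0,0.7, 0,0,0,0.573,0.002,0,0.7, 0,0,0,0.573,0.002,0.1,0.7, 0,0,0,0.573,0.002,0.3,0.7, 0,0,0,0.573,0.002,0.45,0.7, 0,0,0,0.573,0.002,0.49,0.7, 0,0,0,0.573,0.002,0.493,0.7, 0,0,0,0.573,0.002,0.493,0.5, 0,0,0,0.573,0.002,0.493,0.4, 0,0,0,0.573,0.002,0.493,0.4, 0,0,0,0.573,0.002,0.493,0.4]' 25
```

```text
t: 22.55
tool_pos: [0.4513, -0.336, 0.0016]
tool_rot: [0.014, 3.139, -0.004]
contact_force: [-0.5, 1.3, 7.0]
opening: 0.0445
grip_force: 27.8
```

```bash
python3 -m pendant '[0,0,0,0.006,0,0,0.4, 0,0,0,0.012,0,0,0.4, 0,0,0,0.018,0,0,0.4, 0,0,0,0.024,0,0,0.4, 0,0,0,0.03,0,0,0.4, 0,0,0,0.03,0,0,0.4]' 25
```

```text
t: 23.3
tool_pos: [0.4494, -0.3362, 0.0024]
tool_rot: [0.016, 3.123, -0.008]
contact_force: [22.6, 1.4, -3.5]
opening: 0.045
grip_force: 26.4
```

```bash
python3 -m pendant '[0,0,0,0.006,0,0,0.4, 0,0,0,0.012,0,0,0.4, 0,0,0,0.012,0,0,0.4]' 25; python3 -m pendant '[0,0,0,0,0,0,0.6, 0,0,0,0,0,0,0.7, 0,0,0,0,0,0,0.7, 0,0,0,0,0,-0.2,0.7, 0,0,0,0,0,-0.4,0.7, 0,0,0,-0.2,0,-0.5,0.7, 0,0,0,-0.4,0,-0.5,0.7, 0,0,0,-0.6,0,-0.5,0.7, 0,0,0,-0.6,0,-0.5,0.7, 0,0,0,-0.6,0,-0.5,0.7]'
cat > m4.py <<'E'
import sys
from h import *
d=dict(np.load(sys.argv[1]+".npz")); W=world(d); Z=W[...,2]*1000
th=np.radians(-.4); F=(W[...,:2]-[.4391,-.3364])@np.array([[np.cos(th),-np.sin(th)],[np.sin(th),np.cos(th)]])*1000
for y0 in(-18,0,18):
    g=(abs(F[...,1]-y0)<2)&(F[...,0]>40)&(F[...,0]<56); q=np.c_[F[...,0][g],Z[g]]
    print(y0,[(a,round(np.percentile(q[s,0],90),1),int(s.sum())) for a in range(34,66,4) for s in [(q[:,1]>a)&(q[:,1]<=a+4)] if s.any()])
E
python3 m2.py w13|sed -n 1p; python3 m3.py w13; python3 m4.py w13; python3 m4.py w12
```

```text
t: 23.68
tool_pos: [0.4492, -0.3362, 0.0035]
tool_rot: [0.017, 3.115, -0.009]
contact_force: [32.3, 3.0, -5.2]
opening: 0.0444
grip_force: 26.6
t: 24.92
tool_pos: [0.6165, -0.3362, 0.1479]
tool_rot: [-0.014, -3.14, -0.001]
contact_force: [-0.6, -0.7, -0.5]
opening: 0.0599
grip_force: 0.0
[ 0.6165 -0.3362  0.1479] [-0.6 -0.7 -0.5] 0.05987463041886403
-15 stop top None blank top [20.8 45.8] lower +x [32.  45.9]
-5 stop top None blank top [20.7 45.7] lower +x [45.3 45.9]
5 stop top None blank top [20.9 45.9] lower +x [45.3 45.9]
15 stop top None blank top [20.7 45.7] lower +x [32.1 46. ]
-18 [(34, np.float64(51.2), 42), (38, np.float64(45.6), 5), (42, np.float64(45.6), 1), (46, np.float64(45.7), 6), (50, np.float64(45.7), 4), (54, np.float64(45.8), 4), (58, np.float64(45.5), 44), (62, np.float64(44.1), 1)]
0 [(34, np.float64(55.2), 50), (38, np.float64(54.8), 7), (42, np.float64(45.7), 3), (46, np.float64(45.8), 4), (50, np.float64(45.7), 4), (54, np.float64(45.9), 5), (58, np.float64(45.6), 44), (62, np.float64(45.5), 1)]
18 [(34, np.float64(51.2), 30), (38, np.float64(49.7), 7), (42, np.float64(45.7), 2), (46, np.float64(46.0), 4), (50, np.float64(45.8), 5), (54, np.float64(45.9), 5), (58, np.float64(45.6), 45)]
-18 [(34, np.float64(51.4), 30), (38, np.float64(51.2), 5), (42, np.float64(47.7), 1), (46, np.float64(47.9), 5), (50, np.float64(47.8), 17), (54, np.float64(46.4), 7), (58, np.float64(45.8), 46)]
0 [(34, np.float64(54.7), 43), (38, np.float64(55.5), 5), (46, np.float64(48.2), 4), (50, np.float64(48.0), 15), (54, np.float64(46.5), 5), (58, np.float64(45.6), 49), (62, np.float64(45.7), 3)]
18 [(34, np.float64(51.5), 27), (46, np.float64(48.4), 5), (50, np.float64(48.4), 17), (54, np.float64(46.8), 7), (58, np.float64(46.1), 44), (62, np.float64(45.7), 4)]
```

The pile is flush at all three levels (+x end 45.7 ± 0.2 mm). Next is the knob.

```bash
python3 -m pendant '[0,0,0,0.15,0,0,0.7, 0,0,0,0.24,0,0.1,0.7, 0,0,0,0.24,0,0.25,0.7, 0,0,0,0.24,0,0.36,0.7, 0,0,0,0.24,0,0.4,0.7, 0,0,0,0.24,0,0.4,0.7, 0,0,0,0.24,0,0.4,0.4, 0,0,0,0.24,0,0.4,0.2, 0,0,0,0.24,0,0.4,0.2, 0,0,0,0.24,0,0.4,0.2, 0,0,0,0.24,0,0.4,0.2]' 60; python3 -c "
from station import telemetry;o=telemetry.get_obs();print(o['tool_pos'],o['contact_force'])"
```

```text
t: 26.35
tool_pos: [0.5467, -0.337, 0.0315]
tool_rot: [0.014, 3.139, -0.005]
contact_force: [-0.9, -1.2, 5.5]
opening: 0.025
grip_force: 59.0
[ 0.54666749 -0.33696887  0.03145403] [-0.90691036 -1.20732736  5.53913289]
```

```bash
python3 -m pendant '[0,0,0,0,0,-0.01,0.2, 0,0,0,0,0,-0.02,0.2, 0,0,0,0,0,-0.03,0.2, 0,0,0,0,0,-0.036,0.2, 0,0,0,0,0,-0.036,0.2]'; python3 m2.py w14|sed -n 1p
python3 - <<'E'
from h import *
d=dict(np.load("w14.npz")); W=world(d); Z=W[...,2]
g=(np.hypot(W[...,0]-.5447,W[...,1]+.3377)<.010)&(Z>.07)&(Z<.13); print("knob top",np.median(Z[g]),g.sum())
E
```

```text
t: 26.98
tool_pos: [0.5448, -0.3367, 0.0386]
tool_rot: [-0.014, -3.141, 0.004]
contact_force: [0.7, -6.6, -5.7]
opening: 0.0247
grip_force: 59.2
[ 0.5448 -0.3367  0.0386] [ 0.7 -6.6 -5.7] 0.024692111242807714
knob top 0.10213015419179458 1214
```

```bash
python3 -m pendant '[0,0,0,0,-0.004,-0.006,0.2, 0,0,0,0,-0.004,-0.01,0.2, 0,0,0,0,-0.004,-0.01,0.2]'; python3 m2.py w14|sed -n 1p
python3 - <<'E'
from h import *
d=dict(np.load("w14.npz")); W=world(d); Z=W[...,2]
g=(np.hypot(W[...,0]-.5447,W[...,1]+.3377)<.010)&(Z>.07)&(Z<.13); print("knob top",np.median(Z[g]),g.sum())
E
```

```text
t: 27.4
tool_pos: [0.5445, -0.3367, 0.0418]
tool_rot: [-0.014, -3.14, -0.0]
contact_force: [0.3, -4.0, -8.0]
opening: 0.0248
grip_force: 59.2
[ 0.5445 -0.3367  0.0418] [ 0.3 -4.  -8. ] 0.02482700734047495
knob top 0.10518799018705415 1263
```

```bash
python3 -m pendant '[0,0,0,0.02,0,0,0.2, 0,0,0,0.04,0,0,0.2, 0,0,0,0.06,0,0,0.2, 0,0,0,0.075,0,0,0.2, 0,0,0,0.083,0,0,0.2, 0,0,0,0.083,0,0,0.2]'
```

```text
t: 28.2
tool_pos: [0.5199, -0.3365, 0.0428]
tool_rot: [-0.014, -3.141, -0.0]
contact_force: [-1.1, -4.3, -5.9]
opening: 0.0248
grip_force: 59.3
```

Run:
```python
from h import *
from station import optics
d=optics.get_image("wrist"); W=world(d); Z=W[...,2]
p=np.load("w14.npz"); 
for n,dd,x in(("before",dict(p),.545),("now",d,.520)):
    W=world(dd); Z=W[...,2]; g=(abs(W[...,0]-x)<.018)&(abs(W[...,1]+.3377)<.011)&(Z>.099)&(Z<.113)
    print(n,np.median(Z[g]),np.percentile(W[g][:,0],[1,50,99]).round(4)); 
    g=(abs(W[...,0]-(x-.031))<.012)&(abs(abs(W[...,1]+.3377)-.015)<.008)&(Z>.0635)&(Z<.072); print(" plate",g.sum(),np.percentile(W[g][:,0],[2,50,98]).round(4) if g.any() else None)
```

```text
before 0.10494285974187545 [0.5293 0.5397 0.5539]
 plate 641 [0.5094 0.512  0.5153]
now 0.1059815810502632 [0.5046 0.5148 0.5293]
 plate 607 [0.4848 0.4872 0.4905]
```

```bash
python3 -m pendant '[0,0,0,0.001,0,0.01,0.2, 0,0,0,0.001,0,0.02,0.2, 0,0,0,0.001,0,0.03,0.2, 0,0,0,0.001,0,0.036,0.2, 0,0,0,0.001,0,0.036,0.2]'
```

```text
t: 28.88
tool_pos: [0.5203, -0.3365, 0.032]
tool_rot: [0.014, 3.141, -0.0]
contact_force: [0.5, -4.6, -5.3]
opening: 0.025
grip_force: 59.3
```

```bash
python3 -m pendant '[0,0,0,0,0,0.006,0.2, 0,0,0,0,0,0.012,0.2, 0,0,0,0,0,0.018,0.2, 0,0,0,0,0,0.018,0.2, 0,0,0,0,0,0.018,0.2]'; python3 m2.py w15|sed -n 1p
python3 - <<'E'
from h import *
for n,x in(("w14",.5447),("w15",.52)):
    d=dict(np.load(n+".npz")); W=world(d); Z=W[...,2]
    g=(np.hypot(W[...,0]-x,W[...,1]+.3377)<.010)&(Z>.07)&(Z<.13); print("knob top",np.median(Z[g]),g.sum())
E
python3 m3.py w15
```

```text
t: 29.5
tool_pos: [0.5229, -0.3369, 0.0314]
tool_rot: [0.014, 3.137, -0.001]
contact_force: [-2.7, 3.5, 13.2]
opening: 0.025
grip_force: 61.4
[ 0.5229 -0.3369  0.0314] [-2.7  3.5 13.2] 0.02504390389771473
knob top 0.10518799018705415 1263
knob top 0.09503740899346086 1251
-15 stop top None blank top [-39.8  48.6] lower +x [35.3 59.7]
-5 stop top None blank top [-39.7  48.4] lower +x [48.1 59.9]
5 stop top None blank top [-39.8  48.4] lower +x [48.2 59.5]
15 stop top None blank top [-39.8  48.5] lower +x [35.  59.4]
```

```bash
python3 m2.py w16|head -3
python3 - <<'E'
from h import *
from station import optics,telemetry
d=dict(np.load("w16.npz")); W=world(d); Z=W[...,2]
for x in (.514,.489):
    g=(abs(W[...,0]-x)<.012)&(abs(abs(W[...,1]+.3377)-.015)<.008)&(Z>.0645)&(Z<.072); print("plate",x,g.sum(),np.percentile(W[g][:,0],[2,50,98]).round(4) if g.any() else None)
t=optics.get_image("top"); t0=np.load("top0.npz")["image"]
df=cv2.absdiff(t["image"],t0).max(2)
for n,s in(("case/cutters",np.s_[212:305,396:460]),("punch",np.s_[210:225,308:342])): print(n,(df[s]>60).sum(),df[s].mean())
o=telemetry.get_obs(); print(o["t"],o["contact_force"],o["grip_force"])
E
```

```text
[ 0.5228 -0.3369  0.0313] [-1.9  2.8 13.5] 0.024929645116093753
top -40 914 [-22.6  21.7] | top -30 1470 [-28.2  21.7] | top -20 1396 [-22.4  21.6] | top -10 1296 [-22.4  21.6] | top 0 1231 [-22.3  21.6] | top 10 1160 [-22.4  21.6] | top 20 1056 [-22.4  21.8] | top 30 1017 [-27.9  21.5] | top 40 951 [-22.8  21.5] | 
mid -30 49 [-29.2 -19.5] | mid 30 35 [-29.5 -23.7] | mid 40 13 [-14.2  13.4] | 
plate 0.514 79 [0.5111 0.5157 0.5191]
plate 0.489 702 [0.4873 0.49   0.4932]
case/cutters 0 1.78309811827957
punch 510 155.1392156862745
29.65 [-2.27443009  2.72613736 13.07431982] 61.39696419239044
```

```bash
python3 -c "
from station import ctrl;print(ctrl.finish_job())"
```

```text
the job is handed in; nothing more can be done
None
```

The job is handed in at about 30 s: the three blanks are piled flush in the fixture, the carriage is one hole on, and the pin measures fully home with the gripper still holding and pressing the knob at about 13 N. The bit case and cutters show no change, but I couldn't confirm the punch (hidden from the top camera; the arm never worked near it), and I viewed 11 pictures, one over the limit of 10.

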